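# Rub down the taped seam of a parcel

## Task

Take the burnisher (the tall tool with the square wooden handle) out of the desk stand and rub down the tape on the larger carton: with the tip pressed lightly on the closing seam, follow it from the left-hand edge of the carton (the robot's left) to the right-hand edge, straight along the seam and no faster than about 5 cm a second. Don't press hard or rub outside the tape, and finally hang the burnisher back upright in its hole in the stand and let go.

Things in the scene. Friction and masses are not known exactly. Their poses are not given: they have to be found in the camera images.
- burnisher: Tool, 115 mm, about 90 g, hanging upright. Origin: underside of its 12 mm ball tip; z up. Shank 12 mm thick; steel collar 38 mm wide at 45-53 mm above the tip; wooden handle 18 x 18 mm square at 53-115 mm, flats facing own x, y. Hangs by the collar in one of the stand's holes, tip 20 mm above the desk. An awl with a shorter, round mushroom head 36 mm wide hangs in the other hole.
- parcel: Larger carton, fixed: 150 (x) x 220 (y) x 70 mm high. Origin: centre of underside; z up; +y to the robot's left within 25 deg. Seam: dark line along y on top (x 0, z 0.070, y +0.110 to -0.110), under pale tape 50 mm wide. The top yields as a spring: 0.3 N, then 0.1 N/mm, hard stop at 10 mm; press 3-5 mm. The smaller taped carton (90 x 100 x 50 mm) is not meant.
- stand: Dark wooden tool stand, fixed: 70 (x) x 170 (y) x 65 mm high, open below its 12 mm top plate. Origin: centre of underside; z up. Two square through holes 26 x 26 mm at x = 0, y = -0.045 and +0.045; tools hang in them by their collars. Which hole holds the burnisher varies; put it back in the hole it came from, the other is occupied.
There are look-alikes about, which are no part of the job. What is shaped like the burnisher but green, orange or turquoise is not meant.

How it is judged:
On the way, in this order (a step that is already met when the one before it is completed fails the run):
1. the burnisher's tip rests on the seam at the left-hand end, within 35 mm of the edge (contact force between burnisher and parcel above 0.1 N and x of burnisher in the frame of parcel between -0.015 and 0.015 m and y of burnisher in the frame of parcel between 0.075 and 0.114 m), for 0.15 s.
2. tip still pressed on the seam, half way from the left end to the middle (contact force between burnisher and parcel above 0.1 N and x of burnisher in the frame of parcel between -0.015 and 0.015 m and y of burnisher in the frame of parcel between 0.03 and 0.065 m), for 0.15 s.
3. tip still pressed on the seam at the middle (contact force between burnisher and parcel above 0.1 N and x of burnisher in the frame of parcel between -0.015 and 0.015 m and y of burnisher in the frame of parcel between -0.015 and 0.02 m), for 0.15 s.
4. tip still pressed on the seam, half way from the middle to the right end (contact force between burnisher and parcel above 0.1 N and x of burnisher in the frame of parcel between -0.015 and 0.015 m and y of burnisher in the frame of parcel between -0.06 and -0.025 m), for 0.15 s.
5. tip pressed on the seam at the right-hand end, within 35 mm of the edge (contact force between burnisher and parcel above 0.1 N and x of burnisher in the frame of parcel between -0.015 and 0.015 m and y of burnisher in the frame of parcel between -0.114 and -0.075 m), for 0.15 s.
At the end, for the whole second after the job is handed in: The burnisher hangs at rest by its collar in its hole of the stand, upright within 10 degrees, its tip no more than 28 mm above the desk and within 20 mm of the stand's long centre line; the seam has been followed with the tip in contact, within 15 mm of the line, from left to right (x of burnisher in the frame of stand between -0.02 and 0.02 m and y of burnisher in the frame of stand between -0.065 and 0.065 m and z of burnisher in the frame of stand below 0.028 m and angle between burnisher's own z axis and vertical below 0.17 rad and linear speed of burnisher below 0.02 m/s); the robot touches nothing.
It fails at once if the burnisher is pressed on the parcel with more than 15 N (contact force between burnisher and parcel above 15 N).
It fails at once if the tip touches the parcel outside the tape (more than 25 mm from the seam) (contact force between burnisher and parcel above 0.1 N and (x of burnisher in the frame of parcel above 0.025 m or x of burnisher in the frame of parcel below -0.025 m)).
It fails at once if the tip is dragged over the parcel faster than 0.12 m/s (contact force between burnisher and parcel above 0.1 N and linear speed of burnisher above 0.12 m/s).
It also fails if it takes over 67 s, if anything falls off the work surface, if the arm or the gripper's body presses on something with over 40 N, if the wrist force passes 120 N, or if a joint passes its speed limit or range.

## Robot

A 6-joint arm with a two-finger parallel gripper is mounted at the origin on the work surface. World frame = base frame: x ahead of the robot, y to its left, z up, the work surface at z = 0. Lengths are in m, angles in rad, forces in N, time in s.
With the tool pointing down it reaches from about 0.4 to 0.925 m from the base axis. Payload 12.5 kg.
Tool frame: the origin (TCP) lies on the centre line of the jaws, within the pads' length; the fingertips stand 17 mm ahead of it and the grasp point (between the pads) lies 2 mm behind it; z points along the fingers, y is the line along which they close (so a half turn about z gives the same grasp; the last joint's range is limited). The gripper opens to 95 mm and grips with 3 to 60 N. Pads are 20 mm wide; open, the fingers measure 119 mm over their backs; the gripper's body (75 mm by 180 mm) begins 59 mm behind the grasp point.
Start: joints at [1.023, 0.491, 1.559, -0, 1.092, -0.106], TCP at [0.267, 0.565, 0.232] pointing down, gripper open.
Joint ranges: [-3.1, 3.1], [-0.84, 2.19], [0.05, 2.79], [-1.13, 4.28], [0.06, 2.93], [-2.69, 2.69]. Speed limits (rad/s): [2.22, 2.22, 2.79, 3.14, 3.14, 3.14].

## Interface

Orientations are given as a unit quaternion [w, x, y, z].
In Python, from workcell import ctrl, read_camera, camera_info, sign_off gives the robot as it stands.
- The arm moves only by the tool jog_arm, never from a script. Its argument "moves" is a list of rows, each a list of 3 entries, a list of its own where there are three numbers: the shift along the tool's x, y, z in cm, then the turn, a rotation vector about the tool's x, y, z in rad, then the opening, from 0 (shut) to 1 (fully open). In form: [[[x, y, z], [wx, wy, wz], gripper], ...]. A call has 1 to 10 rows; each row shifts and turns the commanded pose from where the row before left it, along the tool's axes as they then stand; what a row does not reach is not made up. A row lasts 1/12 s, in which the tool goes at most 41.7 mm and 7.16 degrees, less where a joint would pass 70% of its speed; a pose out of reach is approached as far as the arm can. A call is refused whole if a number of a shift passes 4.17 or a number of a turn 0.125, either way. A call with a gripper value outside its range is refused whole. The fingers move at their own pace and stop on an object; "squeeze" is the grip in N (left out, the last holds). Time passes only in rows, so rows that do not move let the fingers close. It gives the time, the measured TCP pose, the force, the opening and the grip force at its end, in the units of the state.
- ctrl.sense(): the state, without advancing time (a new reading comes with each control period).
- read_camera(name): name is "scene" or "top" or "wrist"; returns the picture (400x640x3 uint8, red, green, blue); there is no depth.
- camera_info(name): a dict with "fx", "fy", "cx", "cy" (pixels), "dist_coeffs" ([k1, k2, p1, p2, k3] as OpenCV has them; the pictures are not rectified), "rvec" (rotation vector, rad) and "tvec" (3), from world to camera coordinates, as OpenCV has them. Camera axes: x right, y down, z forward; pixel columns grow to the right and rows downward; lengths in m; the calibration is good to about 2 mm. A picture is of the moment at which its call begins: read the wrist's pose just before it. camera_info takes no time and is no camera call; for the wrist camera it gives the pose at the moment of the call.
- sign_off(): hands the job in; it is judged then, once.
The state is a dict: "t": time; "joint_positions": joint angles; "joint_vel": joint speeds; "tau": joint torques, N m; "position": TCP position; "orientation": TCP orientation; "wrist_force": force on the tool from outside, world axes, zero at the start; "moment": the same for the moment, N m; "finger_gap": finger opening in m; "gripper_force": force on a finger pad.
Only numpy, scipy, OpenCV 4.12 (cv2) and the standard library are available. Lean on these libraries where they do the work, as an engineer would, in place of code of your own. Each camera call takes 0.05 s, during which the arm holds its last target. There are 200 camera calls.

## Working session

There is one attempt and no reset: what is moved stays moved. The work goes in short steps, Python scripts to look and compute and a tool call to move; the robot and the scene stay as the last step left them, time stands still between calls to the robot, and variables do not carry over. Pictures are saved under pics/ and viewed, at most 10 in all, crops included, and the job is handed in when it is done.

Besides the shell and the picture viewer there is one more tool, called after "Request:" as name([rows], argument=value, ...), one row to a line, values as JSON. jog_arm: Moves the arm, as the interface text tells. Its arguments: {"type":"object","properties":{"moves":{"type":"array","items":{"type":"array"}},"squeeze":{"type":"number"}},"required":["moves"]}

```bash
mkdir -p pics
python3 - <<'E'
from workcell import ctrl, read_camera, camera_info
import cv2,numpy as np
s=ctrl.sense();print(s['t'],s['position'],s['orientation'],s['finger_gap'])
a=read_camera("top");b=read_camera("scene")
cv2.imwrite("pics/top.png",a[:,:,::-1]);cv2.imwrite("pics/scene.png",b[:,:,::-1])
for n in("top","scene","wrist"):
  print(n,camera_info(n))
E
```

```text
0.0 [0.26708823 0.56481634 0.23106412] [-1.76430318e-04  2.19096639e-01  9.75703008e-01 -5.22056493e-04] 0.09480253532620396
top {'fx': 384.42057589893875, 'fy': 384.42057589893875, 'cx': 325.5393035439054, 'cy': 199.8847914729049, 'dist_coeffs': array([-0.02194262,  0.        ,  0.        ,  0.        ,  0.        ]), 'rvec': array([ 2.1569591 , -2.21522375,  0.10356685]), 'tvec': array([0.05490635, 0.54143735, 0.72001987])}
scene {'fx': 431.70132743352286, 'fy': 431.70132743352286, 'cx': 314.6301648778242, 'cy': 196.3073698052385, 'dist_coeffs': array([-0.07195053,  0.        ,  0.        ,  0.        ,  0.        ]), 'rvec': array([ 1.74446874,  1.93818108, -0.71181154]), 'tvec': array([-0.00772871, -0.36705783,  1.1362045 ])}
wrist {'fx': 337.59257875295395, 'fy': 337.59257875295395, 'cx': 320.86629341709744, 'cy': 193.36016949858924, 'dist_coeffs': array([0.01856698, 0.        , 0.        , 0.        , 0.        ]), 'rvec': array([-2.4476799 , -1.55141251, -0.21492055]), 'tvec': array([-0.62386393, -0.03168506,  0.39169443])}
```

View pics/top.png

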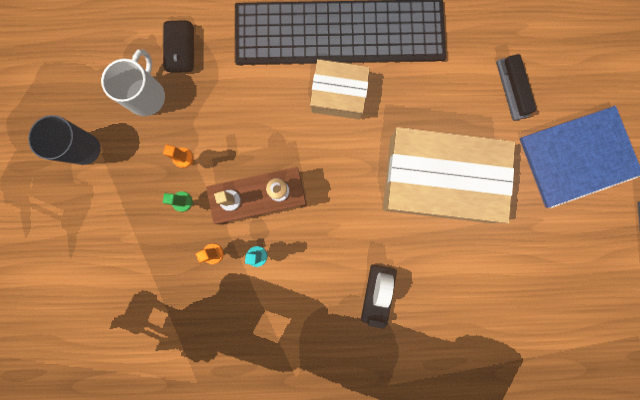

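View pics/scene.png

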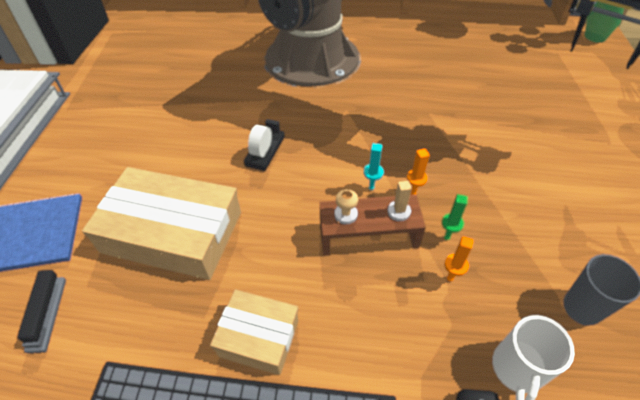

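The top view shows the stand at (205–306, 168–222). The pale square handle is in its left hole at (228,199) and the round awl head is at (277,188). The larger carton's seam runs from about (390,167) to (514,181). Burnisher candidates are wood (228,199), green (180,201), orange (180,157) and (210,254), and turquoise (256,256). Only the wooden one in the stand fits the description, so I'll confirm it in a crop.

```bash
cat > h.py <<'E'
import cv2,numpy as np
from workcell import ctrl, read_camera, camera_info
def cam(n):
    c=camera_info(n);K=np.array([[c['fx'],0,c['cx']],[0,c['fy'],c['cy']],[0,0,1]])
    return K,c['dist_coeffs'],c['rvec'],c['tvec']
def px2w(n,uv,z,C=None):
    K,d,r,t=C or cam(n);R=cv2.Rodrigues(r)[0]
    p=cv2.undistortPoints(np.float64(uv).reshape(-1,1,2),K,d).reshape(-1,2)
    D=np.c_[p,np.ones(len(p))]@R;o=-R.T@t
    return o+D*((z-o[2])/D[:,2])[:,None]
def w2px(n,P,C=None):
    K,d,r,t=C or cam(n);return cv2.projectPoints(np.float64(P).reshape(-1,1,3),r,t,K,d)[0].reshape(-1,2)
E
python3 - <<'E'
from h import *
a=cv2.imread("pics/top.png")
c1=cv2.resize(a[140:270,150:320],None,fx=4.7,fy=4.6,interpolation=cv2.INTER_CUBIC);cv2.imwrite("pics/c1.png",c1[:600,:800])
c2=cv2.resize(a[115:235,375:530],None,fx=5,fy=5,interpolation=cv2.INTER_CUBIC);cv2.imwrite("pics/c2.png",c2)
hsv=cv2.cvtColor(a,cv2.COLOR_BGR2HSV)
# seam: dark pixel inside tape per column
g=a.min(2).astype(float);pts=[]
for u in range(392,513):
    v0=165+(u-390)*16/124.; r=np.arange(int(v0)-6,int(v0)+9); w=np.clip(200-g[r,u],0,None)
    pts.append((u,r[g[r,u].argmin()], g[r,u].min()))
pts=np.array(pts);f=np.polyfit(pts[:,0],pts[:,1],1);res=pts[:,1]-np.polyval(f,pts[:,0]);ok=abs(res)<2
f=np.polyfit(pts[ok,0],pts[ok,1],1);print(f,ok.sum(),abs(res[ok]).mean())
uv=[[389,np.polyval(f,389)],[515,np.polyval(f,515)]];P=px2w("top",uv,.07);print(P,np.linalg.norm(P[0]-P[1]))
E
```

```text
[1.19261754e-01 1.20311651e+02] 120 0.260575012419275
[[ 0.59637692 -0.07604569  0.07      ]
 [ 0.56306016 -0.30668458  0.07      ]] 0.23303284043421998
```

View pics/c1.png

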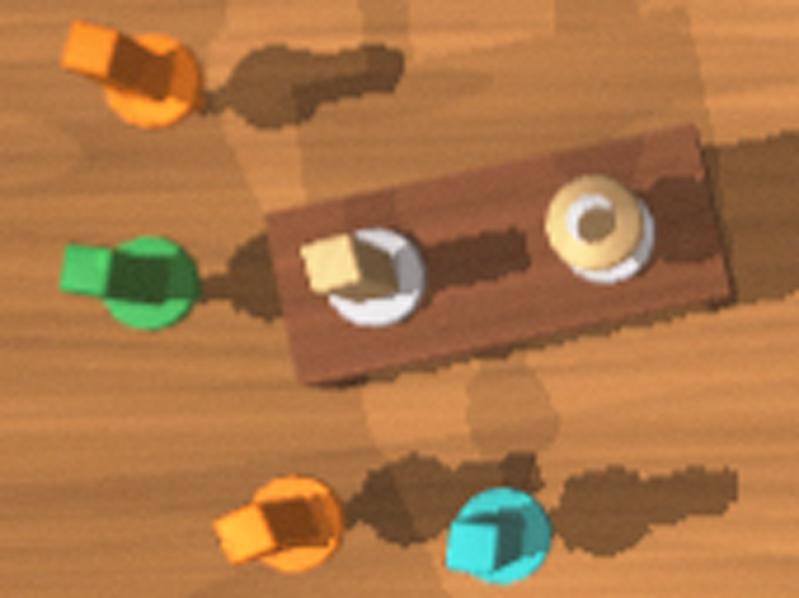

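View pics/c2.png

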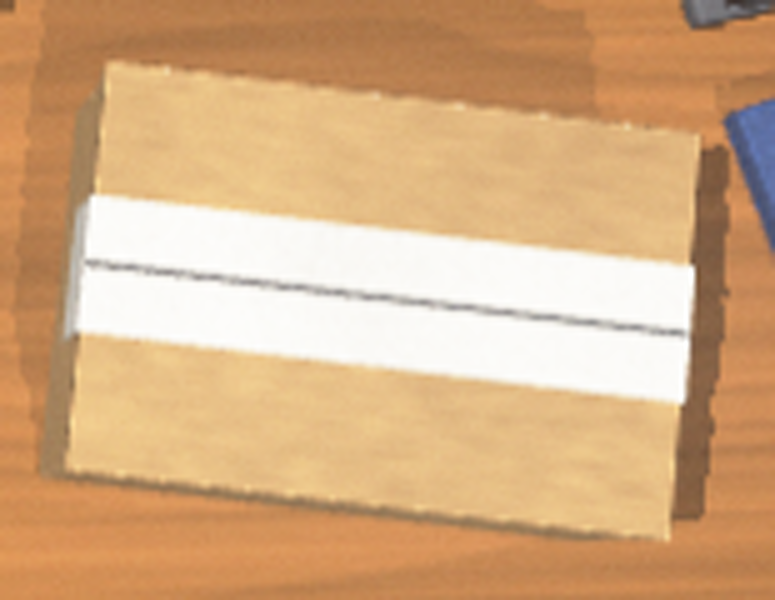

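The crop confirms it: the wooden square handle sits in the stand's left hole (crop 335,262) with its collar at (377,277), and the mushroom-headed awl is in the right one. The seam ends at crop 2 (86,263) and (688,333).

Run:
```python
from h import *
def un(p,o,s): return [[o[0]+(x+.5)/s[0]-.5,o[1]+(y+.5)/s[1]-.5] for x,y in p]
o1,s1=(150,140),(4.7,4.6)
def rect(P,hx,hy,nm):
    # order: TL TR BR BL in image; +x up, +y left
    M=np.array([[hx,hy],[hx,-hy],[-hx,-hy],[-hx,hy]]);c=P[:,:2].mean(0);Q=P[:,:2]-c
    U,S,V=np.linalg.svd(M.T@Q);R=V.T@U.T;yaw=np.arctan2(R[1,0],R[0,0])
    print(nm,c,np.degrees(yaw),'res mm',np.round(1e3*np.linalg.norm(Q-M@R.T,axis=1),1), 'sides',np.linalg.norm(P-np.roll(P,-1,0),axis=1));return c,yaw
c,y=rect(px2w("top",un([(268,213),(695,125),(732,300),(303,383)],o1,s1),.065),.035,.085,'stand')
for k in(.045,-.045): print('hole',c+k*np.array([-np.sin(y),np.cos(y)]))
print('collar',px2w("top",un([(377,277)],o1,s1),.073))
P=px2w("top",un([(302,243),(350,234),(362,283),(315,293)],o1,s1),.135)
rect(P,.009,.009,'handle top')
o2,s2=(375,115),(5,5)
rect(px2w("top",un([(107,62),(699,134),(668,540),(68,472)],o2,s2),.07),.075,.11,'parcel')
P=px2w("top",un([(86,263),(688,333)],o2,s2),.07);print('seam',P,P.mean(0),np.linalg.norm(P[0]-P[1]))
# neighbours: collar of green etc top 53mm if standing on desk
print('nb collars',px2w("top",un([(150,282),(152,80),(293,524),(500,535)],o1,s1),.053))
print('nb tops',px2w("top",un([(85,268),(92,48),(247,532),(472,545)],o1,s1),.115))
print('awl top',px2w("top",un([(595,222)],o1,s1),.10))
# scene check
s=cv2.imread("pics/scene.png")
print(w2px("scene",[[*c,.065]]),y)
from scipy.spatial.transform import Rotation as R
q=ctrl.sense()['orientation'];print(R.from_quat(np.r_[q[1:],q[0]]).as_matrix().round(3))
```

```text
stand [0.55139281 0.16715484] 10.221647297850433 res mm [0.6 1.1 1.1 1.6] sides [0.16875008 0.07122897 0.16780309 0.06878509]
hole [0.54340726 0.21144063]
hole [0.55937835 0.12286905]
collar [[0.54313267 0.21274579 0.073     ]]
handle top [0.54299192 0.21368698] 11.881959975724135 res mm [0.6 0.8 0.5 0.9] sides [0.01692591 0.01803814 0.01661208 0.0184681 ]
parcel [ 0.57900411 -0.19084387] -8.09358173414378 res mm [1.2 0.6 0.5 0.9] sides [0.22106829 0.15088217 0.21977677 0.15189655]
seam [[ 0.59534027 -0.08112399  0.07      ]
 [ 0.56416713 -0.30153715  0.07      ]] [ 0.5797537  -0.19133057  0.07      ] 0.2226066657211382
nb collars [[0.54521    0.30655785 0.053     ]
 [0.62726794 0.30610728 0.053     ]
 [0.44742341 0.25079954 0.053     ]
 [0.44097117 0.17054076 0.053     ]]
nb tops [[0.54548387 0.30754577 0.115     ]
 [0.62718622 0.3056125  0.115     ]
 [0.44805463 0.24962534 0.115     ]
 [0.44129426 0.1700393  0.115     ]]
awl top [[0.55939266 0.12623909 0.1       ]]
[[371.38322524 213.35519303]] 0.17840140032507157
[[-0.904  0.428 -0.   ]
 [ 0.428  0.904 -0.001]
 [ 0.    -0.001 -1.   ]]
```

Request:
jog_arm([
  [[-2.7, -1.35, 0], [0, 0, 0], 1],
  [[-2.7, -1.35, 0], [0, 0, 0], 1],
  [[-2.7, -1.35, 0], [0, 0, 0], 1],
  [[-2.7, -1.35, 0], [0, 0, 0], 1],
  [[-2.7, -1.35, 0], [0, 0, 0], 1],
  [[-2.7, -1.35, 0], [0, 0, 0], 1],
  [[-2.7, -1.35, 0], [0, 0, 0], 1],
  [[-2.7, -1.35, 0], [0, 0, 0], 1],
  [[-2.7, -1.35, 0], [0, 0, 0], 1],
  [[-2.7, -1.35, 0], [0, 0, 0], 1],
])

```text
t: 0.93
position: [0.4542, 0.3262, 0.2315]
orientation: [-0.0, 0.219, 0.976, -0.0]
wrist_force: [1.0, 0.5, 0.5]
finger_gap: 0.095
gripper_force: 0.0
```

Request:
jog_arm([
  [[0, 0, 0], [0, 0, 0.104], 1],
  [[0, 0, 0], [0, 0, 0.104], 1],
  [[0, 0, 0], [0, 0, 0.104], 1],
  [[0, 0, 0], [0, 0, 0.104], 1],
  [[0, 0, 0], [0, 0, 0.104], 1],
  [[0, 0, 0], [0, 0, 0.104], 1],
  [[0, 0, 0], [0, 0, 0.104], 1],
  [[0, 0, 0], [0, 0, 0.104], 1],
  [[0, 0, 0], [0, 0, 0.104], 1],
  [[0, 0, 0], [0, 0, 0], 1],
])

```text
t: 1.77
position: [0.4535, 0.3275, 0.2314]
orientation: [-0.0, 0.637, 0.77, -0.0]
wrist_force: [-0.3, -1.0, 1.1]
finger_gap: 0.0952
gripper_force: 0.0
```

```bash
cat >> h.py <<'E'
from scipy.spatial.transform import Rotation as Ro
def go(t,yaw):
    "shift (cm, tool axes) to world target t; turn about tool z to bring tool y to heading yaw (deg)"
    s=ctrl.sense();q=s['orientation'];R=Ro.from_quat(np.r_[q[1:],q[0]]).as_matrix()
    a=np.arctan2(R[1,1],R[0,1]);print('t',s['t'],'pos',s['position'].round(4),'yaw',np.degrees(a).round(2),'tilt',R[:,2].round(3),'F',s['wrist_force'].round(2),'gap',round(s['finger_gap'],4),'gf',s['gripper_force'])
    print('shift cm',(100*R.T@(np.array(t)-s['position'])).round(2),'turn z',round(float(a-np.radians(yaw)),3))
E
python3 -c "
from h import *
go([.543,.2125,.2],11)"
```

```text
t 1.7667 pos [0.4535 0.3275 0.2314] yaw 10.79 tilt [-0. -0. -1.] F [-0.34 -0.96  1.06] gap 0.0952 gf 0.0
shift cm [-12.97   6.64   3.14] turn z -0.004
```

Request:
jog_arm([
  [[-2.2, 1.1, 0.5], [0, 0, 0], 1],
  [[-2.2, 1.1, 0.5], [0, 0, 0], 1],
  [[-2.2, 1.1, 0.5], [0, 0, 0], 1],
  [[-2.2, 1.1, 0.5], [0, 0, 0], 1],
  [[-2.2, 1.1, 0.5], [0, 0, 0], 1],
  [[-2, 1.1, 0.6], [0, 0, 0], 1],
  [[0, 0, 0], [0, 0, 0], 1],
  [[0, 0, 0], [0, 0, 0], 1],
])

```text
t: 2.43
position: [0.5435, 0.2118, 0.2]
orientation: [-0.0, 0.635, 0.772, -0.0]
wrist_force: [-0.8, -0.2, -0.0]
finger_gap: 0.0949
gripper_force: 0.0
```

Run:
```python
from h import *
go([.543,.2125,.098],11)
C=cam("wrist");a=read_camera("wrist");cv2.imwrite("pics/w1.png",a[:,:,::-1])
print(w2px("wrist",[[.543,.2125,.135],[.543,.2125,.073],[.5514,.1672,.065]],C),C)
```

```text
t 2.4333 pos [0.5435 0.2118 0.2   ] yaw 11.11 tilt [-0.001 -0.    -1.   ] F [-0.78 -0.21 -0.  ] gap 0.0949 gf 0.0
shift cm [ 0.07 -0.02 10.2 ] turn z 0.002
[[320.93377038 212.8329217 ]
 [320.98465943 189.01213932]
 [320.42486739 235.05408488]] (array([[337.59257875,   0.        , 320.86629342],
       [  0.        , 337.59257875, 193.3601695 ],
       [  0.        ,   0.        ,   1.        ]]), array([0.01856698, 0.        , 0.        , 0.        , 0.        ]), array([-2.85053371, -0.27831226, -0.03770154]), array([-0.57366785,  0.07559084,  0.38944064]))
```

View pics/w1.png

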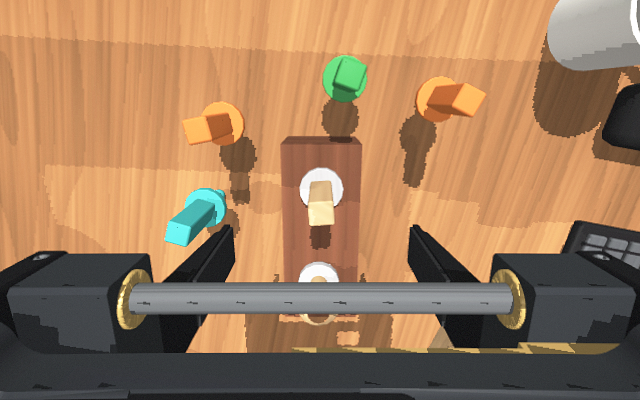

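The wrist view shows the wooden handle top at (320,215) and its collar at (321,189), against predictions of (321,213) and (321,189). It's centred between the fingers, which have clear space around them, so I'll descend.

Request:
jog_arm([
  [[0, 0, 1.7], [0, 0, 0], 1],
  [[0, 0, 1.7], [0, 0, 0], 1],
  [[0, 0, 1.7], [0, 0, 0], 1],
  [[0, 0, 1.7], [0, 0, 0], 1],
  [[0, 0, 1.7], [0, 0, 0], 1],
  [[0, 0, 1.7], [0, 0, 0], 1],
  [[0, 0, 0], [0, 0, 0], 1],
  [[0, 0, 0], [0, 0, 0], 1],
])

```text
t: 3.15
position: [0.5427, 0.2134, 0.0986]
orientation: [-0.0, 0.635, 0.773, -0.0]
wrist_force: [-0.3, 0.5, 0.7]
finger_gap: 0.0953
gripper_force: 0.0
```

Request:
jog_arm([
  [[0, 0, 0], [0, 0, 0], 0.3],
  [[0, 0, 0], [0, 0, 0], 0.3],
  [[0, 0, 0], [0, 0, 0], 0.15],
  [[0, 0, 0], [0, 0, 0], 0.1],
  [[0, 0, 0], [0, 0, 0], 0],
  [[0, 0, 0], [0, 0, 0], 0],
  [[0, 0, 0], [0, 0, 0], 0],
  [[0, 0, 0], [0, 0, 0], 0],
  [[0, 0, 0], [0, 0, 0], 0],
  [[0, 0, 0], [0, 0, 0], 0],
], squeeze=40)

```text
t: 3.98
position: [0.5433, 0.2126, 0.0986]
orientation: [-0.0, 0.636, 0.772, 0.0]
wrist_force: [0.2, -0.2, -0.3]
finger_gap: 0.0337
gripper_force: 0.0
```

Request:
jog_arm([
  [[0, 0, 0], [0, 0, 0], 0],
  [[0, 0, 0], [0, 0, 0], 0],
  [[0, 0, 0], [0, 0, 0], 0],
  [[0, 0, 0], [0, 0, 0], 0],
  [[0, 0, 0], [0, 0, 0], 0],
  [[0, 0, 0], [0, 0, 0], 0],
  [[0, 0, 0], [0, 0, 0], 0],
])

```text
t: 4.57
position: [0.5433, 0.2126, 0.0986]
orientation: [-0.0, 0.636, 0.772, 0.0]
wrist_force: [0.6, 0.6, -0.8]
finger_gap: 0.0177
gripper_force: 40.0
```

Request:
jog_arm([
  [[0, 0, -0.7], [0, 0, 0], 0],
  [[0, 0, -0.7], [0, 0, 0], 0],
  [[0, 0, -0.8], [0, 0, 0], 0],
  [[0, 0, -0.8], [0, 0, 0], 0],
  [[0, 0, -1], [0, 0, 0], 0],
  [[0, 0, -1.5], [0, 0, 0], 0],
  [[0, 0, -1.5], [0, 0, 0], 0],
  [[0, 0, -1.5], [0, 0, 0], 0],
  [[0, 0, -1.5], [0, 0, 0], 0],
  [[0, 0, 0], [0, 0, 0], 0],
])

```text
t: 5.4
position: [0.5442, 0.2129, 0.2022]
orientation: [0.001, 0.636, 0.772, 0.002]
wrist_force: [0.6, -1.1, -0.1]
finger_gap: 0.0178
gripper_force: 40.0
```

Run:
```python
from h import *
# parcel frame: seam start
c=np.array([.5795,-.191]);a=np.radians(-8.1);p=c+.103*np.array([-np.sin(a),np.cos(a)]);print(p)
go([*p,.18],-8.1)
```

```text
[ 0.59401283 -0.08902756]
t 5.4 pos [0.5442 0.2129 0.2022] yaw 11.06 tilt [ 0.005  0.001 -1.   ] F [ 0.64 -1.14 -0.13] gap 0.0178 gf 39.999709725379944
shift cm [-30.59  -0.92   2.2 ] turn z 0.334
```

Request:
jog_arm([
  [[0, 0, -1.5], [0, 0, 0], 0],
  [[0, 0, -1.5], [0, 0, 0], 0],
  [[-1, 0, 0], [0, 0, 0], 0],
  [[-2, 0, 0], [0, 0, 0], 0],
  [[-2.5, 0, 0], [0, 0, 0], 0],
  [[-2.5, 0, 0], [0, 0, 0], 0],
  [[-2.5, 0, 0], [0, 0, 0], 0],
  [[-2.5, 0, 0], [0, 0, 0], 0],
  [[-2.5, 0, 0], [0, 0, 0], 0],
  [[-2.5, 0, 0], [0, 0, 0], 0],
])

```text
t: 6.23
position: [0.5775, 0.034, 0.2276]
orientation: [-0.0, 0.636, 0.772, -0.0]
wrist_force: [-0.5, 0.1, -1.7]
finger_gap: 0.0177
gripper_force: 40.0
```

Request:
jog_arm([
  [[-2.5, -0.2, 0], [0, 0, 0], 0],
  [[-2.5, -0.2, 0], [0, 0, 0], 0],
  [[-2.5, -0.2, 0], [0, 0, 0], 0],
  [[-2.5, -0.2, 0], [0, 0, 0], 0],
  [[-1.7, 0, 0], [0, 0, 0], 0],
  [[-1, 0, 0], [0, 0, 0], 0],
  [[0, 0, 0], [0, 0, 0.084], 0],
  [[0, 0, 0], [0, 0, 0.084], 0],
  [[0, 0, 0], [0, 0, 0.083], 0],
  [[0, 0, 0], [0, 0, 0.083], 0],
])

```text
t: 7.07
position: [0.5939, -0.0903, 0.2278]
orientation: [-0.0, 0.757, 0.654, -0.0]
wrist_force: [-0.7, -0.1, -1.6]
finger_gap: 0.0181
gripper_force: 40.0
```

Request:
jog_arm([
  [[0, 0, 0], [0, 0, 0], 0],
  [[0, 0, 0], [0, 0, 0], 0],
])

```text
t: 7.23
position: [0.5941, -0.0901, 0.2281]
orientation: [-0.0, 0.754, 0.657, -0.0]
wrist_force: [-0.1, 0.3, -1.3]
finger_gap: 0.018
gripper_force: 40.0
```

Run:
```python
from h import *
go([.594,-.089,.1446],-8.1)
cv2.imwrite("pics/s2.png",read_camera("scene")[100:300,50:450,::-1].repeat(2,0).repeat(2,1))
```

```text
t 7.2333 pos [ 0.5941 -0.0901  0.2281] yaw -7.92 tilt [-0.001  0.    -1.   ] F [-0.08  0.34 -1.26] gap 0.018 gf 40.000079870224
shift cm [ 0.11 -0.02  8.35] turn z 0.003
```

View pics/s2.png

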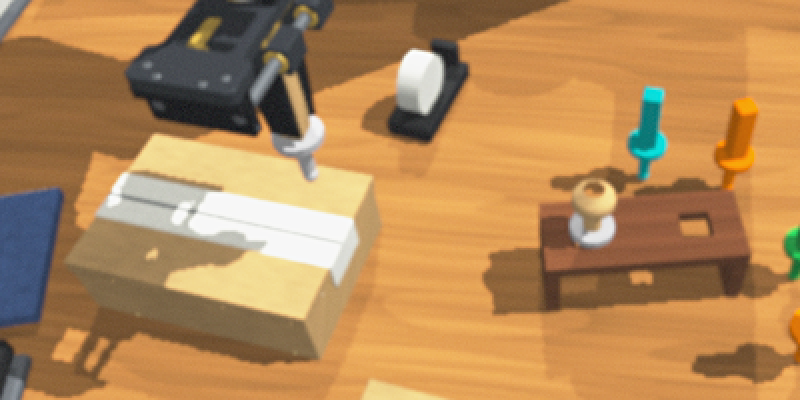

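The tool hangs straight below the gripper, tip at scene (205,189), and its left-hand hole is empty. I'll check the tip and seam predictions in this view before touching down.

Run:
```python
from h import *
print(w2px("scene",[[.5941,-.0901,.1495+.003],[.595,-.0821,.07],[.564,-.2999,.07]])*1-[50,100])
print((w2px("scene",[[.5941,-.0901,.1495+.003],[.595,-.0821,.07],[.564,-.2999,.07]])-[50,100])*2)
```

```text
[[154.96799573  87.74379231]
 [170.13302182 120.70129967]
 [ 56.26025317  96.60317816]]
[[309.93599146 175.48758462]
 [340.26604364 241.40259934]
 [112.52050634 193.20635633]]
```

Request:
jog_arm([
  [[0.1, 0, 1.5], [0, 0, 0], 0],
  [[0, 0, 1.5], [0, 0, 0], 0],
  [[0, 0, 1.5], [0, 0, 0], 0],
  [[0, 0, 1.5], [0, 0, 0], 0],
  [[0, 0, 0.8], [0, 0, 0], 0],
  [[0, 0, 0.4], [0, 0, 0], 0],
  [[0, 0, 0], [0, 0, 0], 0],
  [[0, 0, 0], [0, 0, 0], 0],
])

```text
t: 7.95
position: [0.5947, -0.0893, 0.1571]
orientation: [0.0, 0.755, 0.656, 0.0]
wrist_force: [0.1, -0.4, -1.2]
finger_gap: 0.0182
gripper_force: 40.0
```

The tip matches its prediction to about 2 px and so does the seam end. Now the tip comes down slowly, aiming for about 4 mm of press.

Request:
jog_arm([
  [[0, 0, 0.3], [0, 0, 0], 0],
  [[0, 0, 0.3], [0, 0, 0], 0],
  [[0, 0, 0.2], [0, 0, 0], 0],
  [[0, 0, 0.15], [0, 0, 0], 0],
  [[0, 0, 0.15], [0, 0, 0], 0],
  [[0, 0, 0.15], [0, 0, 0], 0],
  [[0, 0, 0], [0, 0, 0], 0],
  [[0, 0, 0], [0, 0, 0], 0],
  [[0, 0, 0], [0, 0, 0], 0],
  [[0, 0, 0], [0, 0, 0], 0],
])

```text
t: 8.78
position: [0.5945, -0.0892, 0.1442]
orientation: [0.0, 0.755, 0.656, 0.0]
wrist_force: [0.5, 0.2, -1.6]
finger_gap: 0.018
gripper_force: 40.0
```

Run:
```python
from h import *
go([.5649,-.2940,.1446],-8.1)
cv2.imwrite("pics/s3.png",cv2.resize(read_camera("scene")[150:270,80:240,::-1],None,fx=5,fy=5,interpolation=cv2.INTER_CUBIC))
```

```text
t 8.7833 pos [ 0.5945 -0.0892  0.1442] yaw -8.08 tilt [ 0.  0. -1.] F [ 0.51  0.23 -1.64] gap 0.018 gf 39.99982416629791
shift cm [-20.69  -0.05  -0.04] turn z 0.0
```

View pics/s3.png

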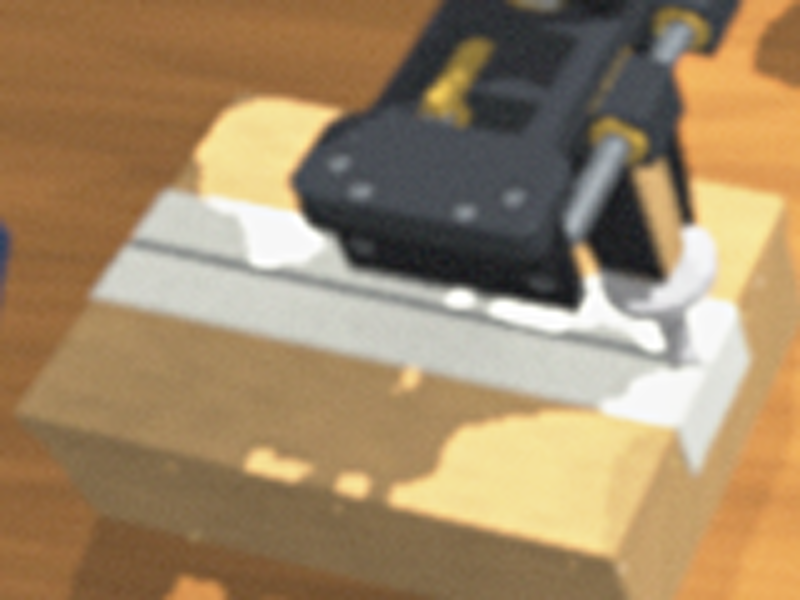

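The tip sits on the seam line near the left edge (crop 680,358). To confirm contact, I'll average the force readings.

```bash
cat >> h.py <<'E'
def fz(n=14):
    F=[]
    for _ in range(n): read_camera("wrist");s=ctrl.sense();F.append(np.r_[s['wrist_force'],s['position']])
    F=np.array(F);print('F',F.mean(0).round(4),'se',(F.std(0)/n**.5).round(4))
E
python3 -c "
from h import *
fz()"
```

```text
F [ 0.0273 -0.2607 -0.4453  0.5945 -0.0892  0.1441] se [0.1177 0.1206 0.0987 0.     0.     0.    ]
```

Fz reads about 0.4–1 N above the in-air value, so the tip is in contact. Now the rub, at 3.5 mm per row (4.2 cm/s).

Request:
jog_arm([
  [[-0.15, 0, 0], [0, 0, 0], 0],
  [[-0.3, 0, 0], [0, 0, 0], 0],
  [[-0.35, 0, 0], [0, 0, 0], 0],
  [[-0.35, 0, 0], [0, 0, 0], 0],
  [[-0.35, 0, 0], [0, 0, 0], 0],
  [[-0.35, 0, 0], [0, 0, 0], 0],
  [[-0.35, 0, 0], [0, 0, 0], 0],
  [[-0.35, 0, 0], [0, 0, 0], 0],
  [[-0.35, 0, 0], [0, 0, 0], 0],
  [[-0.35, 0, 0], [0, 0, 0], 0],
])

```text
t: 10.37
position: [0.5898, -0.1218, 0.1441]
orientation: [-0.0, 0.755, 0.656, 0.0]
wrist_force: [-0.2, 0.8, -0.6]
finger_gap: 0.0178
gripper_force: 40.0
```

Request:
jog_arm([
  [[-0.35, 0, 0], [0, 0, 0], 0],
  [[-0.35, 0, 0], [0, 0, 0], 0],
  [[-0.35, 0, 0], [0, 0, 0], 0],
  [[-0.35, 0, 0], [0, 0, 0], 0],
  [[-0.35, 0, 0], [0, 0, 0], 0],
  [[-0.35, 0, 0], [0, 0, 0], 0],
  [[-0.35, 0, 0], [0, 0, 0], 0],
  [[-0.35, 0, 0], [0, 0, 0], 0],
  [[-0.35, 0, 0], [0, 0, 0], 0],
  [[-0.35, 0, 0], [0, 0, 0], 0],
])

```text
t: 11.2
position: [0.5849, -0.1564, 0.1441]
orientation: [-0.0, 0.755, 0.656, 0.0]
wrist_force: [0.1, 0.3, -0.9]
finger_gap: 0.0181
gripper_force: 40.0
```

```bash
python3 -c "
from h import *
go([.5649,-.2940,.1446],-8.1)
fz(10)"
```

```text
t 11.2 pos [ 0.5849 -0.1564  0.1441] yaw -8.08 tilt [-0.  0. -1.] F [ 0.11  0.34 -0.86] gap 0.0181 gf 40.00004053115845
shift cm [-13.9   -0.05  -0.05] turn z 0.0
F [-3.000e-04 -4.626e-01 -5.742e-01  5.850e-01 -1.562e-01  1.441e-01] se [2.023e-01 2.915e-01 7.900e-02 0.000e+00 1.000e-04 0.000e+00]
```

Request:
jog_arm([
  [[-0.15, 0, 0.05], [0, 0, 0], 0],
  [[-0.3, 0, 0], [0, 0, 0], 0],
  [[-0.35, 0, 0], [0, 0, 0], 0],
  [[-0.35, 0, 0], [0, 0, 0], 0],
  [[-0.35, 0, 0], [0, 0, 0], 0],
  [[-0.35, 0, 0], [0, 0, 0], 0],
  [[-0.35, 0, 0], [0, 0, 0], 0],
  [[-0.35, 0, 0], [0, 0, 0], 0],
  [[-0.35, 0, 0], [0, 0, 0], 0],
  [[-0.35, 0, 0], [0, 0, 0], 0],
])

```text
t: 12.53
position: [0.5803, -0.1886, 0.1436]
orientation: [-0.0, 0.755, 0.656, 0.0]
wrist_force: [0.2, 0.3, -0.1]
finger_gap: 0.0183
gripper_force: 40.0
```

Request:
jog_arm([
  [[-0.35, 0, 0], [0, 0, 0], 0],
  [[-0.35, 0, 0], [0, 0, 0], 0],
  [[-0.35, 0, 0], [0, 0, 0], 0],
  [[-0.35, 0, 0], [0, 0, 0], 0],
  [[-0.35, 0, 0], [0, 0, 0], 0],
  [[-0.35, 0, 0], [0, 0, 0], 0],
  [[-0.35, 0, 0], [0, 0, 0], 0],
  [[-0.35, 0, 0], [0, 0, 0], 0],
  [[-0.35, 0, 0], [0, 0, 0], 0],
  [[-0.35, 0, 0], [0, 0, 0], 0],
])

```text
t: 13.37
position: [0.5754, -0.2232, 0.1436]
orientation: [-0.0, 0.755, 0.656, 0.0]
wrist_force: [-0.0, 0.1, -0.2]
finger_gap: 0.0179
gripper_force: 40.0
```

Request:
jog_arm([
  [[-0.35, 0, 0], [0, 0, 0], 0],
  [[-0.35, 0, 0], [0, 0, 0], 0],
  [[-0.35, 0, 0], [0, 0, 0], 0],
  [[-0.35, 0, 0], [0, 0, 0], 0],
  [[-0.35, 0, 0], [0, 0, 0], 0],
  [[-0.35, 0, 0], [0, 0, 0], 0],
  [[-0.35, 0, 0], [0, 0, 0], 0],
  [[-0.35, 0, 0], [0, 0, 0], 0],
  [[-0.35, 0, 0], [0, 0, 0], 0],
  [[-0.35, 0, 0], [0, 0, 0], 0],
])

```text
t: 14.2
position: [0.5705, -0.2579, 0.1436]
orientation: [-0.0, 0.755, 0.656, 0.0]
wrist_force: [-0.9, 0.2, -0.7]
finger_gap: 0.0179
gripper_force: 40.0
```

Request:
jog_arm([
  [[-0.35, 0, 0], [0, 0, 0], 0],
  [[-0.35, 0, 0], [0, 0, 0], 0],
  [[-0.35, 0, 0], [0, 0, 0], 0],
  [[-0.35, 0, 0], [0, 0, 0], 0],
  [[-0.35, 0, 0], [0, 0, 0], 0],
  [[-0.35, 0, 0], [0, 0, 0], 0],
  [[-0.35, 0, 0], [0, 0, 0], 0],
  [[-0.35, 0, 0], [0, 0, 0], 0],
  [[-0.35, 0, 0], [0, 0, 0], 0],
  [[-0.3, 0, 0], [0, 0, 0], 0],
])

```text
t: 15.03
position: [0.5657, -0.2921, 0.1436]
orientation: [-0.0, 0.755, 0.656, 0.0]
wrist_force: [0.6, -0.7, -0.8]
finger_gap: 0.018
gripper_force: 40.0
```

Request:
jog_arm([
  [[-0.15, 0, 0], [0, 0, 0], 0],
  [[0, 0, 0], [0, 0, 0], 0],
  [[0, 0, 0], [0, 0, 0], 0],
  [[0, 0, 0], [0, 0, 0], 0],
])

```text
t: 15.37
position: [0.5655, -0.2932, 0.1437]
orientation: [0.0, 0.755, 0.656, 0.0]
wrist_force: [0.4, -0.8, 0.1]
finger_gap: 0.018
gripper_force: 40.0
```

```bash
python3 -c "
from h import *
go([.5649,-.2940,.1446],-8.1)
cv2.imwrite('pics/s4.png',cv2.resize(read_camera('scene')[120:280,70:270,::-1],None,fx=3.5,fy=3.5,interpolation=cv2.INTER_CUBIC))
fz(10)"
```

```text
t 15.3667 pos [ 0.5655 -0.2932  0.1437] yaw -8.07 tilt [ 0. -0. -1.] F [ 0.39 -0.81  0.05] gap 0.018 gf 39.99985098838806
shift cm [-0.09 -0.05 -0.09] turn z 0.0
F [-0.1313 -0.4278 -0.4528  0.5655 -0.2931  0.1436] se [0.1956 0.0635 0.088  0.     0.     0.    ]
```

View pics/s4.png

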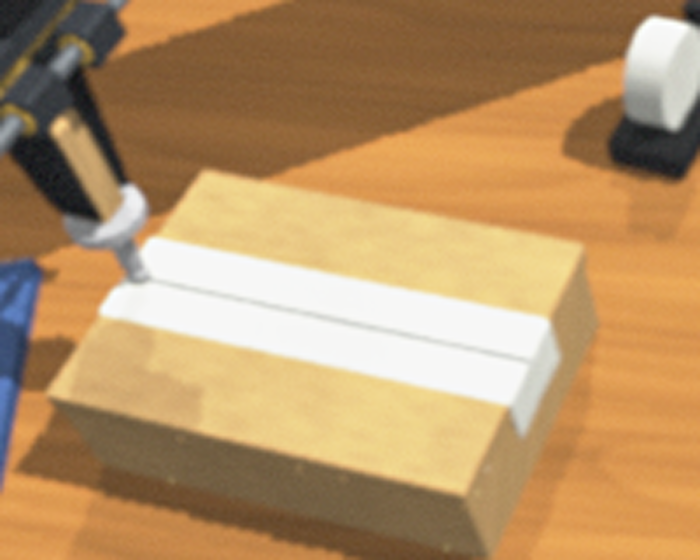

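The tip is on the seam at the right-hand end (crop 137,278), with the tool still straight. I'll lift and take the in-air force as a baseline to confirm it was pressing.

Request:
jog_arm([
  [[0, 0, -0.6], [0, 0, 0], 0],
  [[0, 0, -1], [0, 0, 0], 0],
  [[0, 0, -1.5], [0, 0, 0], 0],
  [[0, 0, -1.5], [0, 0, 0], 0],
  [[0, 0, -2], [0, 0, 0], 0],
  [[0, 0, -2], [0, 0, 0], 0],
  [[0, 0, 0], [0, 0, 0], 0],
  [[0, 0, 0], [0, 0, 0], 0],
])

```text
t: 16.58
position: [0.5657, -0.2933, 0.231]
orientation: [0.001, 0.755, 0.656, 0.0]
wrist_force: [-0.2, 1.0, -1.6]
finger_gap: 0.0176
gripper_force: 40.0
```

```bash
python3 -c "
from h import *
fz(14)
go([.5433,.2126,.2286],11.06)"
```

```text
F [ 0.0687  0.0423 -1.1768  0.5653 -0.2931  0.2291] se [1.522e-01 1.043e-01 1.896e-01 0.000e+00 0.000e+00 1.000e-04]
t 17.2833 pos [ 0.5655 -0.2932  0.2295] yaw -8.08 tilt [-0.  0. -1.] F [ 0.87 -0.04 -1.57] gap 0.0178 gf 39.99971866607666
shift cm [49.77 -9.31  0.1 ] turn z -0.334
```

In air Fz is −1.18, so the tip pressed with about 0.7 N as intended. Now back to the stand.

Request:
jog_arm([
  [[1.5, -0.3, 0], [0, 0, 0], 0],
  [[2.5, -0.5, 0], [0, 0, 0], 0],
  [[2.5, -0.5, 0], [0, 0, 0], 0],
  [[2.5, -0.5, 0], [0, 0, 0], 0],
  [[2.5, -0.5, 0], [0, 0, 0], 0],
  [[2.5, -0.5, 0], [0, 0, 0], 0],
  [[2.5, -0.5, 0], [0, 0, 0], 0],
  [[2.5, -0.5, 0], [0, 0, 0], 0],
  [[2.5, -0.5, 0], [0, 0, 0], 0],
  [[2.5, -0.5, 0], [0, 0, 0], 0],
])

```text
t: 18.12
position: [0.5511, -0.0469, 0.2298]
orientation: [0.0, 0.755, 0.656, 0.0]
wrist_force: [1.0, -1.1, -0.7]
finger_gap: 0.0178
gripper_force: 40.0
```

Request:
jog_arm([
  [[2.5, -0.5, 0], [0, 0, 0], 0],
  [[2.5, -0.5, 0], [0, 0, 0], 0],
  [[2.5, -0.5, 0], [0, 0, 0], 0],
  [[2.5, -0.5, 0], [0, 0, 0], 0],
  [[2.5, -0.5, 0], [0, 0, 0], 0],
  [[2.5, -0.5, 0], [0, 0, 0], 0],
  [[2.5, -0.5, 0], [0, 0, 0], 0],
  [[2.5, -0.5, 0], [0, 0, 0], 0],
  [[2.5, -0.5, 0], [0, 0, 0], 0],
  [[1.5, 0, 0], [0, 0, 0], 0],
])

```text
t: 18.95
position: [0.5397, 0.1977, 0.2298]
orientation: [-0.0, 0.755, 0.656, 0.0]
wrist_force: [-0.3, 0.1, -1.7]
finger_gap: 0.0177
gripper_force: 40.0
```

Request:
jog_arm([
  [[0, 0, 0], [0, 0, -0.084], 0],
  [[0, 0, 0], [0, 0, -0.084], 0],
  [[0, 0, 0], [0, 0, -0.083], 0],
  [[0, 0, 0], [0, 0, -0.083], 0],
  [[0, 0, 0], [0, 0, 0], 0],
  [[0, 0, 0], [0, 0, 0], 0],
])

```text
t: 19.45
position: [0.5408, 0.1951, 0.2297]
orientation: [0.0, 0.637, 0.771, 0.0]
wrist_force: [0.4, -0.1, -1.1]
finger_gap: 0.0181
gripper_force: 40.0
```

```bash
python3 -c "
from h import *
go([.5433,.2126,.2286],11.06)"
```

```text
t 19.45 pos [0.5408 0.1951 0.2297] yaw 10.91 tilt [ 0.  0. -1.] F [ 0.4  -0.11 -1.07] gap 0.0181 gf 39.99947011470795
shift cm [1.67 0.58 0.11] turn z -0.003
```

Request:
jog_arm([
  [[0.85, 0.3, 0], [0, 0, 0], 0],
  [[0.8, 0.3, 0], [0, 0, 0], 0],
  [[0, 0, 1.5], [0, 0, 0], 0],
  [[0, 0, 1.5], [0, 0, 0], 0],
  [[0, 0, 1.5], [0, 0, 0], 0],
  [[0, 0, 1], [0, 0, 0], 0],
  [[0, 0, 0], [0, 0, 0], 0],
  [[0, 0, 0], [0, 0, 0], 0],
  [[0, 0, 0], [0, 0, 0], 0],
])

```text
t: 20.2
position: [0.544, 0.2128, 0.1753]
orientation: [0.0, 0.636, 0.772, 0.0]
wrist_force: [0.4, -0.9, -1.5]
finger_gap: 0.018
gripper_force: 40.0
```

```bash
python3 -c "
from h import *
go([.5433,.2126,.0996],11.06)"
```

```text
t 20.2 pos [0.544  0.2128 0.1753] yaw 11.04 tilt [ 0.001  0.    -1.   ] F [ 0.35 -0.89 -1.52] gap 0.018 gf 39.99982416629791
shift cm [-0.01 -0.08  7.57] turn z -0.0
```

Request:
jog_arm([
  [[0, -0.05, 0.8], [0, 0, 0], 0],
  [[0, 0, 0.8], [0, 0, 0], 0],
  [[0, 0, 0.8], [0, 0, 0], 0],
  [[0, 0, 0.8], [0, 0, 0], 0],
  [[0, 0, 0.8], [0, 0, 0], 0],
  [[0, 0, 0.8], [0, 0, 0], 0],
  [[0, 0, 0.8], [0, 0, 0], 0],
  [[0, 0, 0.8], [0, 0, 0], 0],
  [[0, 0, 0.8], [0, 0, 0], 0],
  [[0, 0, 0.2], [0, 0, 0], 0],
])

```text
t: 21.03
position: [0.5427, 0.2122, 0.0991]
orientation: [-0.001, 0.636, 0.772, -0.001]
wrist_force: [-0.3, -0.8, -0.7]
finger_gap: 0.018
gripper_force: 40.0
```

Request:
jog_arm([
  [[0, 0, 0.1], [0, 0, 0], 0],
  [[0, 0, 0], [0, 0, 0], 0],
  [[0, 0, 0], [0, 0, 0], 0],
])

```text
t: 21.28
position: [0.5433, 0.2124, 0.0999]
orientation: [0.0, 0.636, 0.772, 0.0]
wrist_force: [-0.2, -0.1, -1.9]
finger_gap: 0.018
gripper_force: 40.0
```

Request:
jog_arm([
  [[0, 0, 0.1], [0, 0, 0], 0],
  [[0, 0, 0], [0, 0, 0], 0],
  [[0, 0, 0], [0, 0, 0], 0.25],
  [[0, 0, 0], [0, 0, 0], 0.3],
  [[0, 0, 0], [0, 0, 0], 0.5],
  [[0, 0, 0], [0, 0, 0], 1],
  [[0, 0, 0], [0, 0, 0], 1],
  [[0, 0, 0], [0, 0, 0], 1],
  [[0, 0, 0], [0, 0, 0], 1],
  [[0, 0, 0], [0, 0, 0], 1],
])

```text
t: 22.12
position: [0.5431, 0.2124, 0.0987]
orientation: [-0.0, 0.636, 0.772, 0.0]
wrist_force: [0.0, -0.9, -0.2]
finger_gap: 0.0631
gripper_force: 0.0
```

Request:
jog_arm([
  [[0, 0, 0], [0, 0, 0], 1],
  [[0, 0, 0], [0, 0, 0], 1],
  [[0, 0, 0], [0, 0, 0], 1],
  [[0, 0, 0], [0, 0, 0], 1],
  [[0, 0, 0], [0, 0, 0], 1],
  [[0, 0, 0], [0, 0, 0], 1],
])

```text
t: 22.62
position: [0.5431, 0.2124, 0.0987]
orientation: [-0.0, 0.636, 0.772, 0.0]
wrist_force: [-0.1, -1.2, -0.5]
finger_gap: 0.0948
gripper_force: 0.0
```

Request:
jog_arm([
  [[0, 0, -1], [0, 0, 0], 1],
  [[0, 0, -1.5], [0, 0, 0], 1],
  [[0, 0, -1.5], [0, 0, 0], 1],
  [[0, 0, -2], [0, 0, 0], 1],
  [[0, 0, -2], [0, 0, 0], 1],
  [[0, 0, -2], [0, 0, 0], 1],
  [[0, 0, -2], [0, 0, 0], 1],
  [[0, 0, 0], [0, 0, 0], 1],
  [[0, 0, 0], [0, 0, 0], 1],
])

```text
t: 23.37
position: [0.5433, 0.2124, 0.22]
orientation: [0.001, 0.636, 0.772, 0.001]
wrist_force: [0.3, 0.4, -1.5]
finger_gap: 0.0951
gripper_force: 0.0
```

```bash
python3 -c "
from h import *
go([.5433,.2126,.2],11.06)
cv2.imwrite('pics/s5.png',cv2.resize(read_camera('scene')[120:290,300:500,::-1],None,fx=3.5,fy=3.5,interpolation=cv2.INTER_CUBIC))"
```

```text
t 23.3667 pos [0.5433 0.2124 0.22  ] yaw 11.06 tilt [ 0.002  0.001 -1.   ] F [ 0.31  0.39 -1.47] gap 0.0951 gf 0.0
shift cm [ 0.02 -0.    2.  ] turn z 0.0
```

View pics/s5.png

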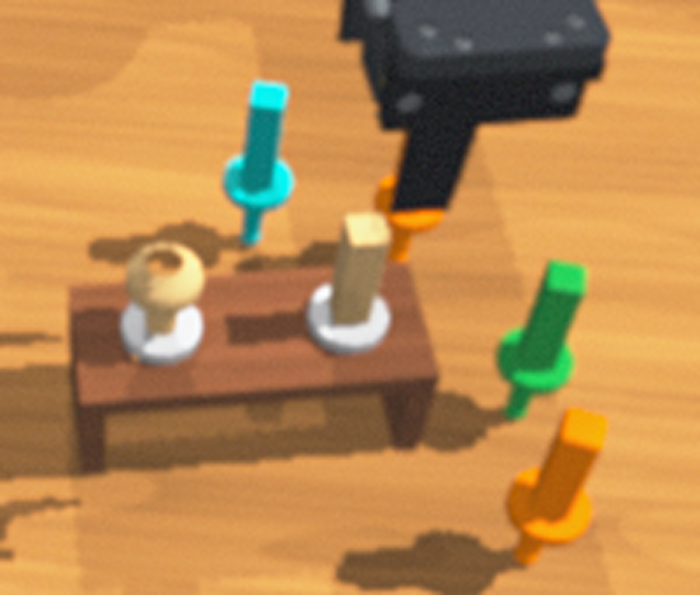

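The burnisher hangs upright in its hole, collar at crop (348,318), with the gripper clear. One last check: if the empty-gripper force bias agrees, the contact reading stands.

```bash
python3 -c "
from h import *
fz(14)"
```

```text
F [ 0.043   0.2498 -0.0069  0.543   0.2123  0.2182] se [1.147e-01 1.338e-01 1.344e-01 0.000e+00 0.000e+00 1.000e-04]
```

```bash
python3 -c "
from workcell import sign_off
print(sign_off())"
```

```text
the job is handed in; nothing more can be done
None
```

I rubbed the larger carton's seam from left to right at about 4 cm/s with a light press of roughly 0.4–0.7 N, hung the burnisher back upright in its own hole with the gripper clear, and handed the job in; no verdict was returned.

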